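# Check both brake levers of a scooter handlebar and hold the second one in

### The arm

A 6-joint arm with a two-finger parallel gripper is mounted at the origin on a cart in front of the work surface, level with it; the furniture and walls round the work are solid. World frame = base frame: x ahead of the robot, y to its left, z up, the work surface at z = 0. Lengths are in mm, angles in degrees, forces in N, time in s.
With the tool pointing down it reaches from about 350 to 850 mm from the base axis. Payload 8.1 kg.
Tool frame: the origin (TCP) lies midway between the tips of the shut fingers; the grasp point (between the pads) lies 19 mm behind it; x points along the fingers, z is the direction in which the jaws open and shut, and the axes are right-handed (so a half turn about x gives the same grasp; the last joint's range is limited). The gripper opens to 85 mm and grips with 20 to 120 N. Pads are 22 mm wide; open, the fingers measure 114 mm over their backs; the gripper's body (76 mm by 85 mm) begins 54 mm behind the grasp point. The pads swing forward as they close: fully open they stand 13 mm farther back than shut.
Start: joints at [63.06, 7.471, 85.268, -0, 87.261, -4.893], TCP at [225.204, 556.137, 231.292] pointing down, gripper open.
Joint ranges: [-169.43, 169.43], [-51.17, 129.36], [1.28, 143.12], [-76.62, 256.62], [0, 156.53], [-152.29, 152.29]. Speed limits (degrees/s): [136.94, 136.94, 159.86, 180, 180, 180].

### API

Orientations are given as [roll, pitch, yaw] about the fixed x, y, z axes, in that order (R = Rz(yaw) Ry(pitch) Rx(roll)).
In Python, from bench import r gives the robot as it stands. The module is installed in compiled form; this text tells all that it offers.
- The arm moves only by the tool servo_tool, never from a script. Its argument "commands" is a list that holds one entry, the list of rows, each a list of 7 numbers: the closure in counts, from 0 (fully open) to 255 (shut), then the shift along the tool's x, y, z in cm, then the turn, a rotation vector about the tool's x, y, z in degrees. A call has 1 to 8 rows; each row is the pose to reach, as a shift and turn from the pose commanded when the call began, along the tool's axes at that moment; what a row does not reach only later rows make up. A row lasts 1/10 s, in which the tool goes at most 50 mm and 8.59 degrees, less where a joint would pass 70% of its speed; a pose out of reach is approached as far as the arm can. A call with a gripper value outside its range is refused whole. The fingers move at their own pace and stop on an object; "force" is the grip in N (left out, the last holds). Time passes only in rows, so rows that repeat a pose let the fingers close. It gives the time, the measured TCP pose, the force and the opening at its end, in the units of the state.
- r.sense(): the state, without advancing time (a new reading comes with each control period).
- r.snapshot(name): name is "scene" or "top" or "wrist"; returns (picture, depth): 420x560x3 uint8, red, green, blue; 420x560 float32, mm along the optical axis (not along the pixel's ray), 0 where there is no reading.
- r.calibration(name): a dict with "fx", "fy", "cx", "cy" (pixels), "pose" (4x4, takes a point from camera to world coordinates). Camera axes: x right, y down, z forward; pixel columns grow to the right and rows downward; lengths in mm; the calibration is good to about 2 mm. A picture is of the moment at which its call begins: read the wrist's pose just before it. calibration takes no time and is no camera call; for the wrist camera it gives the pose at the moment of the call.
- r.hand_in(): hands the job in, once; it reports no verdict.
The state is a dict: "time": time; "joint_pos": joint angles; "qd": joint speeds; "joint_efforts": joint torques, N m; "tool_pos": TCP position; "tcp_rot": TCP orientation; "ft_force": force on the tool from outside, world axes, zero at the start; "wrist_torque": the same for the moment, N m; "finger_gap": finger opening in mm.
Only numpy, scipy, OpenCV 4.12 (cv2) and the standard library are available. Lean on these libraries where they do the work, as an engineer would, in place of code of your own. Each camera call takes 0.05 s, during which the arm holds its last target.

### The job

Check the brakes of the scooter handlebar in the bench stand: with the backs of your fingers press the brake lever on your left in towards its grip until it comes up firm, keep it there for a second, and let it spring all the way out again. Then press the lever on your right in until it is firm in the same way and finish while still holding it in, so that I can gauge the gap left between lever and grip. Only push the levers, firmly but not hard, from their front faces: do not pinch or pull them, do not touch the grips, and do not shift the stand or the things lying round it.

Things in the scene. Friction and masses are not known exactly. Their poses are not given: they have to be found in the camera images.
- handlebar: Scooter handlebar clamped by its stem stub in a heavy bench stand (7 kg, standing loose; steel foot plate 170 x 190 mm). Origin: centre of the plate's underside. The straight bar, 380 mm long, 22 mm thick, runs along y, 140 mm up, over the origin; levers and robot are on its -x side. Nothing stands under or in front of the outer 50 mm of the levers.
- bar_middle (a point): Middle of the handlebar, on its axis, 140 mm above the bench. A small display stands over it (top at 178 mm). A brake-fluid reservoir stands to each side, 24 to 64 mm from here, reaching 40 mm in front of the bar's axis, top at 165 mm.
- left_blade: Front half of the left brake lever's aluminium blade (13 mm tall, 12 mm thick, outer end a 17 mm ball). Origin = place to press: on its front face, which looks away from the bar to the robot, 140 mm above the bench, 79 mm from the pivot, 27 mm inboard of the ball. Axes turn with the lever: +x into the bar (pressing way), +y along the bar to the robot's left, +z up.
- right_blade: Front half of the right brake lever's aluminium blade (13 mm tall, 12 mm thick, outer end a 17 mm ball). Origin = place to press: on its front face, which looks away from the bar to the robot, 140 mm above the bench, 79 mm from the pivot, 27 mm inboard of the ball. Axes turn with the lever: +x into the bar (pressing way), +y along the bar to the robot's left, +z up.
- left_lever (a joint): Left brake lever on its upright pivot; rad, 0 = sprung fully out, grows as pressed in. Free stroke: 2 to 5 N at the press point. At 0.28 to 0.35 rad (20 to 25 mm there; the two differ) it comes up firm and reads no more, though the blade still gives 1 mm per 1.8 N or so. A firm press (8 to 25 N, best 12 to 15) leaves over 5 mm to the grip. Released, it springs back to 0.
- right_lever (a joint): Right brake lever on its upright pivot; rad, 0 = sprung fully out, grows as pressed in. Free stroke: 2 to 5 N at the press point. At 0.28 to 0.35 rad (20 to 25 mm there; the two differ) it comes up firm and reads no more, though the blade still gives 1 mm per 1.8 N or so. A firm press (8 to 25 N, best 12 to 15) leaves over 5 mm to the grip. Released, it springs back to 0.
- left_blade_inside: Inner half of the left lever's blade, the side that faces the grip; origin on the lever's pivot: 72 mm to the left of the bar's middle, 42 mm in front of the bar's axis, 140 mm above the bench. Not to be touched.
- right_blade_inside: Inner half of the right lever's blade, the side that faces the grip; origin on the lever's pivot: 72 mm to the right of the bar's middle, 42 mm in front of the bar's axis, 140 mm above the bench. Not to be touched.
- left_grip: Black rubber grip, 32 mm thick (43 mm at its inboard flange), 104 mm long, on the bar behind the left lever; origin at its inboard end on the bar's axis, 140 mm above the bench. Not to be touched.
- right_grip: Black rubber grip, 32 mm thick (43 mm at its inboard flange), 104 mm long, on the bar behind the right lever; origin at its inboard end on the bar's axis, 140 mm above the bench. Not to be touched.
- hex_key: Loose L-shaped steel hex key, 26 x 69 x 4 mm, lying on the green belt in front of the stand; origin at the centre of its underside. Leave it alone.
- screwdriver: Loose yellow-handled screwdriver, 12 x 131 x 12 mm, lying on the green belt behind the handlebar; origin at the centre of its underside. Leave it alone.
- flux_bottle: Loose orange bottle with black cap, 30 mm across, 58 mm high, standing on the green belt behind and to the left of the handlebar; origin at the centre of its underside. Leave it alone.

How it is judged:
By the outcome, as a careful person would: the job done as asked, in the order asked, and still so for the second after the job is handed in, while the arm keeps its last pose, push and grip.
It also fails if it takes over 56 s, if anything falls off the work surface, if the arm or the gripper's body presses on something with over 40 N, if the wrist force passes 120 N, or if a joint passes its speed limit or range.

## Working session

There is one attempt and no reset: what is moved stays moved. The work goes in short steps, Python scripts to look and compute and a tool call to move; the robot and the scene stay as the last step left them, time stands still between calls to the robot, and variables do not carry over. Pictures are saved under pics/ and viewed, and the job is handed in when it is done.

Besides the shell and the picture viewer there is one more tool, called after "Request:" as name(argument=value, ...) on one line, values as JSON. servo_tool: Moves the arm, as the interface text tells. Its arguments: {"type":"object","properties":{"commands":{"type":"array","items":{"type":"array","items":{"type":"array","items":{"type":"number"}}}},"force":{"type":"number"}},"required":["commands"]}

```bash
mkdir -p pics; python3 - <<'E'
from bench import r
import cv2,numpy as np
print(r.sense())
for n in("scene","top"):
    p,d=r.snapshot(n);cv2.imwrite(f"pics/{n}0.png",cv2.cvtColor(p,cv2.COLOR_RGB2BGR));np.save(f"{n}0.npy",d)
    c=r.calibration(n);print(n,c["fx"],c["cx"],c["cy"],np.round(c["pose"],3).tolist())
E
```

```text
{'time': 0.0, 'joint_pos': array([ 6.30603979e+01,  7.51497221e+00,  8.53301241e+01, -2.98956703e-04,
        8.72609810e+01, -4.89468459e+00]), 'qd': array([-0.06093806,  0.01899383,  0.00535786, -0.00756427,  0.05264629,
        0.02830256]), 'joint_efforts': array([-1.27840744e-03, -5.69392884e+01, -5.00556529e+01, -4.00438466e-04,
        1.47504627e-02, -6.53979578e-05]), 'tool_pos': array([224.94590371, 555.64143515, 230.23774763]), 'tcp_rot': array([ 175.26659223,   89.89392229, -116.7783107 ]), 'ft_force': array([ 0.02543831,  0.01849744, -0.63662776]), 'wrist_torque': array([0.0075443 , 0.05430584, 0.02566869]), 'finger_gap': 85.41388547752308}
scene 520.5538968355789 276.35367582932565 212.37229182631302 [[0.681, -0.305, 0.666, 8.044], [-0.732, -0.264, 0.628, -486.902], [-0.016, -0.915, -0.403, 470.333], [0.0, 0.0, 0.0, 1.0]]
top 540.4382556217141 277.94393168295966 207.1126005963709 [[0.006, -0.998, 0.065, 511.034], [-1.0, -0.006, -0.001, 61.011], [0.001, -0.065, -0.998, 1204.197], [0.0, 0.0, 0.0, 1.0]]
```

View pics/scene0.png

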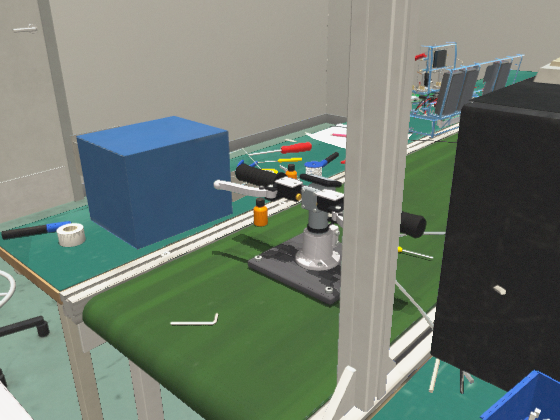

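View pics/top0.png

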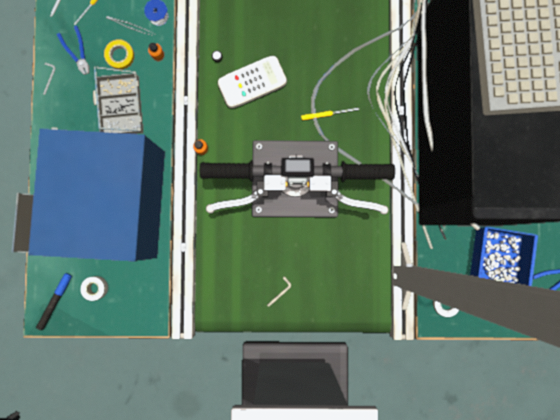

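The top view shows the bar running along row 171, columns 200–393. The lever balls are at about (210,210) and (384,210), a post foot is at about (397,275), and the blue box is on the left. Next I'll measure from depth.

```bash
cat > h.py <<'E'
import numpy as np
def cloud(c,d):
    v,u=np.mgrid[0:420,0:560]
    P=np.stack([(u-c["cx"])/c["fx"]*d,(v-c["cy"])/c["fy"]*d,d,np.ones_like(d)],-1)@np.array(c["pose"]).T
    return P[...,:3]
E
python3 - <<'E'
from bench import r
from h import *
import cv2
d=np.load("top0.npy");P=cloud(r.calibration("top"),d);im=cv2.imread("pics/top0.png")
sub=im[130:235,190:405];cv2.imwrite("pics/topz.png",cv2.resize(sub,None,fx=3.7,fy=3.7,interpolation=cv2.INTER_NEAREST))
def show(u,v):print((u,v),P[v,u].round(0))
for u,v in[(100,190),(45,250),(140,250),(397,275),(420,285),(500,310),(300,300),(297,345),(297,400),(280,290),(210,165)]:show(u,v)
g=cv2.cvtColor(im,cv2.COLOR_BGR2GRAY)
ok=(P[...,2]>115)&(P[...,2]<190)
reg=np.zeros_like(ok);reg[140:225,192:402]=1
for nm,m in(("dark",g<70),("white",g>130)):
  for side in("L","R"):
    mm=ok&reg&m
    if side=="L": mm[:,250:]=0
    else: mm[:,:342]=0
    q=P[mm];
    for y in np.arange(q[:,1].min()//10*10,q[:,1].max(),10):
        s=q[(q[:,1]>=y)&(q[:,1]<y+10)]
        if len(s):print(nm,side,y+5,len(s),'x',s[:,0].min().round(1),s[:,0].max().round(1),'mean',s.mean(0).round(1),'zmax',s[:,2].max().round(1))
E
```

```text
(100, 190) [607. 395. 192.]
(45, 250) [494. 493. 194.]
(140, 250) [494. 326. 157.]
(397, 275) [ 441. -201.   17.]
(420, 285) [ 434. -201.  205.]
(500, 310) [ 433. -201.  564.]
(300, 300) [384.  10.  -1.]
(297, 345) [ 165.   -7. -645.]
(297, 400) [ 109.    8. -204.]
(280, 290) [405.  54.  -2.]
(210, 165) [661. 194. 151.]
dark L 115.0 36 x 633.2 667.1 mean [649.4 118.  154.8] zmax 162.2
dark L 125.0 78 x 636.4 667.3 mean [650.4 125.1 152.3] zmax 158.8
dark L 135.0 79 x 636.7 666.7 mean [650.5 134.9 152.1] zmax 158.9
dark L 145.0 78 x 636.6 666.1 mean [650.4 144.7 152.3] zmax 159.7
dark L 155.0 79 x 636.5 666.5 mean [650.1 154.5 152.8] zmax 158.8
dark L 165.0 86 x 636.4 666.8 mean [650.5 165.  152.1] zmax 158.5
dark L 175.0 80 x 636.3 666.6 mean [650.4 175.3 152.8] zmax 159.7
dark L 185.0 78 x 636.5 666.1 mean [649.8 185.4 152.1] zmax 159.9
dark L 195.0 78 x 636.2 666.4 mean [650.3 195.3 152.1] zmax 159.6
dark L 205.0 84 x 636.3 668.6 mean [650.7 205.1 153.4] zmax 162.1
dark L 215.0 34 x 634.3 667.7 mean [649.9 211.9 153.4] zmax 160.3
dark R -165.0 39 x 634.5 666.2 mean [ 650.  -162.5  
[... 1434 characters left out ...]
 149.8
white R -155.0 10 x 571.3 581.4 mean [ 575.6 -152.2  144.3] zmax 148.0
white R -145.0 39 x 569.2 583.1 mean [ 576.1 -145.2  146.9] zmax 151.2
white R -135.0 34 x 573.2 586.9 mean [ 580.2 -135.1  146.7] zmax 151.3
white R -125.0 28 x 577.0 588.9 mean [ 583.  -124.7  146.7] zmax 149.8
white R -115.0 30 x 578.6 590.7 mean [ 584.5 -115.   146.9] zmax 151.0
white R -105.0 30 x 580.8 590.7 mean [ 585.7 -105.   147.1] zmax 151.9
white R -95.0 30 x 582.5 592.6 mean [587.6 -95.  146.6] zmax 151.3
white R -85.0 30 x 582.7 594.5 mean [589.1 -85.2 146.6] zmax 150.1
white R -75.0 30 x 584.6 598.3 mean [591.8 -75.5 146.7] zmax 150.7
white R -65.0 20 x 588.5 601.9 mean [595.2 -67.4 147.6] zmax 151.6
```

View pics/topz.png

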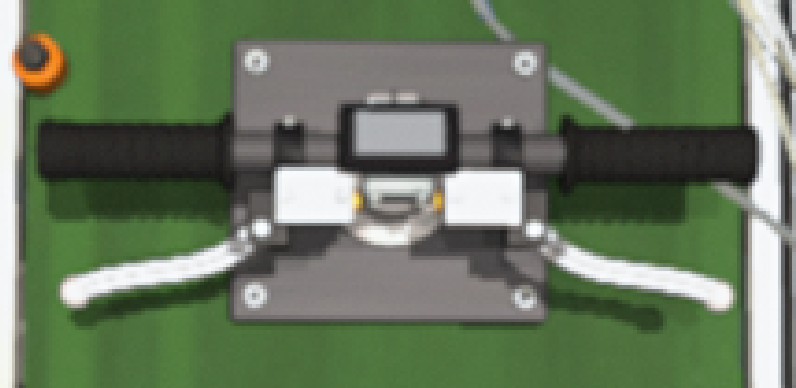

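The bar axis is at x≈651 with yaw≈0, and its middle is at y≈24. The press points are near (578,169) on the left and (578,-121) on the right. I'll get the tool orientation and the post's extents next.

```bash
python3 - <<'E'
from bench import r
from h import *
from scipy.spatial.transform import Rotation as R
s=r.sense();print(s["time"]);M=R.from_euler("xyz",s["tcp_rot"],degrees=True).as_matrix();print(M.round(3))
for n in("scene","top"):
    P=cloud(r.calibration(n),np.load(f"{n}0.npy")).reshape(-1,3)
    for z in(20,100,200,300,400,500):
        q=P[(abs(P[:,2]-z)<25)&(P[:,0]>300)&(P[:,0]<560)&(P[:,1]<-150)&(P[:,1]>-400)]
        if len(q):print(n,z,len(q),np.percentile(q,[1,99],axis=0).round(0).tolist())
P=cloud(r.calibration("top"),np.load("top0.npy")).reshape(-1,3)
q=P[(P[:,2]>180)&(P[:,1]>200)&(P[:,2]<210)];print("box",q.min(0),q.max(0))
# blade edge fits (front edge at z>140)
q=P[(P[:,2]>138)&(P[:,2]<155)&(P[:,0]<606)&(P[:,0]>560)]
for a,b in((150,182),(-134,-102)):
    m=(q[:,1]>a)&(q[:,1]<b);print("slope",np.polyfit(q[m,1]-(a+b)/2,q[m,0],1))
E
```

```text
0.1
[[-0.001 -0.927  0.375]
 [-0.001  0.375  0.927]
 [-1.     0.    -0.002]]
scene 20 13108 [[349.0, -395.0, -3.0], [558.0, -152.0, 44.0]]
scene 100 6518 [[416.0, -395.0, 75.0], [552.0, -199.0, 124.0]]
scene 200 7134 [[416.0, -376.0, 175.0], [552.0, -199.0, 224.0]]
scene 300 7794 [[416.0, -358.0, 275.0], [552.0, -198.0, 325.0]]
scene 400 3696 [[416.0, -241.0, 376.0], [459.0, -197.0, 425.0]]
top 20 9450 [[302.0, -397.0, -4.0], [555.0, -152.0, 40.0]]
top 100 255 [[418.0, -393.0, 75.0], [559.0, -193.0, 124.0]]
top 200 327 [[417.0, -394.0, 176.0], [559.0, -193.0, 224.0]]
top 300 429 [[418.0, -392.0, 277.0], [559.0, -193.0, 325.0]]
top 400 399 [[417.0, -235.0, 376.0], [461.0, -193.0, 425.0]]
top 500 586 [[417.0, -234.0, 475.0], [461.0, -193.0, 524.0]]
box [474.16869623 314.7087231  180.02541528] [722.98848136 561.78348759 200.16867995]
slope [-1.62388860e-01  5.84156769e+02]
slope [1.78852892e-01 5.83614370e+02]
```

Request:
servo_tool(commands=[[[255,0,-2.0,-2.6,8.5,0,0],[255,0,-4.1,-5.2,17,0,0],[255,0,-6.2,-7.8,25.5,0,0],[255,0,-8.3,-10.4,34,0,0],[255,0,-10.4,-13.0,42.5,0,0],[255,0,-12.5,-15.6,51,0,0],[255,0,-14.5,-18.2,59.5,0,0],[255,0,-16.5,-20.9,68,0,0]]], force=40)

```text
time: 0.9
tool_pos: [299.6, 299.1, 230.9]
tcp_rot: [-137.0, 90.0, -137.4]
ft_force: [1.0, -0.6, -0.3]
finger_gap: 0.5
```

Request:
servo_tool(commands=[[[255,0,-2.6,4,0,0,0],[255,0,-5.2,8,0,0,0],[255,0,-7.8,12,0,0,0],[255,0,-10.4,16,0,0,0],[255,0,-13,20,0,0,0],[255,0,-13,20,0,0,0]]])

```text
time: 1.5
tool_pos: [502.7, 166.6, 229.9]
tcp_rot: [-114.7, 89.9, -115.1]
ft_force: [-0.2, 0.1, 0.4]
finger_gap: 0.1
```

```bash
python3 - <<'E'
from bench import r
import cv2,numpy as np
from h import *
from scipy.spatial.transform import Rotation as R
s=r.sense();print(s["time"],s["tool_pos"],s["joint_pos"].round(1),s["ft_force"]);print(R.from_euler("xyz",s["tcp_rot"],degrees=True).as_matrix().round(3))
for n in("scene","top","wrist"):
    p,d=r.snapshot(n);cv2.imwrite(f"pics/{n}1.png",cv2.cvtColor(p,cv2.COLOR_RGB2BGR));np.save(f"{n}1.npy",d)
E
python3 -c "
import cv2,numpy as np
a=[cv2.resize(cv2.imread(f'pics/{n}1.png'),(400,300)) for n in('scene','top','wrist')]
cv2.imwrite('pics/c1.png',np.vstack([np.hstack(a[:2]),np.hstack([a[2],a[2]*0])]))"
```

```text
1.5 [502.65700633 166.56546462 229.91179206] [12.8 -3.4 96.5 -0.1 86.9 13.2] [-0.19512405  0.0539675   0.43376201]
[[-0.001  0.005  1.   ]
 [-0.002  1.    -0.005]
 [-1.    -0.002 -0.001]]
```

View pics/c1.png

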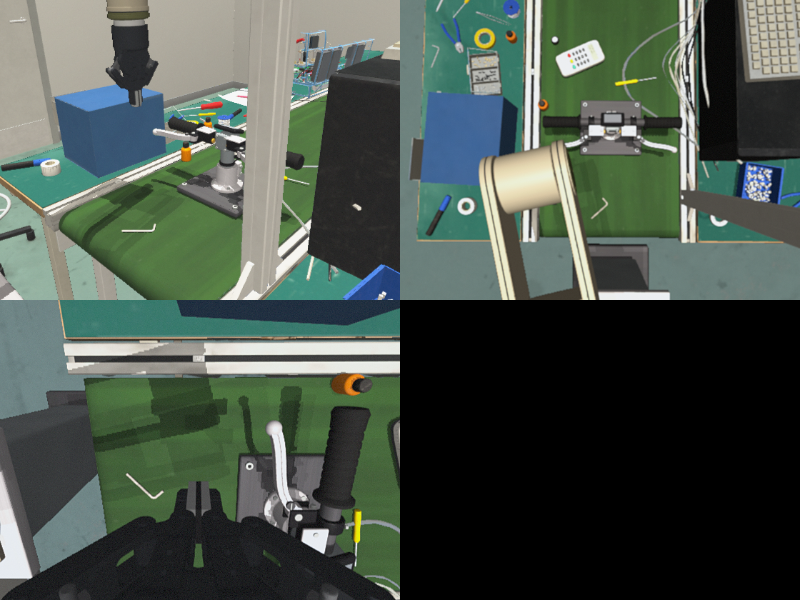

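```bash
python3 - <<'E'
from bench import r
from h import *
P=cloud(r.calibration("top"),np.load("top1.npy")).reshape(-1,3)
q=P[(P[:,2]>230)&(P[:,1]>-150)&(P[:,0]<620)]
j=np.radians(12.8);a=q[:,0]*np.cos(j)+q[:,1]*np.sin(j);b=-q[:,0]*np.sin(j)+q[:,1]*np.cos(j)
print("TCP radial",502.7*np.cos(j)+166.6*np.sin(j),"lat",-502.7*np.sin(j)+166.6*np.cos(j))
for k in range(100,660,30):
    m=(a>=k)&(a<k+30)
    if m.sum()>3:print(k,m.sum(),"lat",b[m].min().round(),b[m].max().round(),"z",np.percentile(q[m,2],[2,50,98]).round())
P=cloud(r.calibration("scene"),np.load("scene1.npy")).reshape(-1,3)
q=P[(P[:,2]>150)&(P[:,1]>60)&(P[:,0]<600)&(P[:,0]>420)&(P[:,1]<260)]
for z in range(200,640,20):
    m=(abs(q[:,2]-z)<10)
    if m.sum():print("z",z,m.sum(),q[m].min(0).round(),q[m].max(0).round())
E
```

```text
TCP radial 527.1175601128099 lat 51.08745267400063
310 540 lat -11.0 99.0 z [560. 578. 623.]
340 1469 lat -11.0 117.0 z [564. 629. 652.]
370 1856 lat -11.0 117.0 z [563. 649. 651.]
400 1851 lat -11.0 117.0 z [561. 648. 650.]
430 1833 lat -11.0 118.0 z [559. 647. 650.]
460 2378 lat -12.0 118.0 z [562. 632. 648.]
490 4689 lat -54.0 118.0 z [ 620.  640. 1204.]
520 3705 lat -13.0 118.0 z [614. 640. 646.]
550 2204 lat -13.0 118.0 z [601. 626. 638.]
z 220 5 [495. 158. 229.] [503. 177. 230.]
z 240 197 [487. 152. 230.] [516. 175. 250.]
z 260 230 [487. 152. 250.] [517. 175. 270.]
z 280 502 [461. 151. 270.] [543. 179. 290.]
z 300 730 [445. 147. 290.] [559. 184. 310.]
z 320 895 [439. 144. 310.] [564. 179. 330.]
z 340 704 [456. 144. 330.] [547. 176. 350.]
z 360 590 [462. 127. 350.] [538. 186. 370.]
z 380 743 [463. 127. 370.] [531. 188. 390.]
z 400 741 [464. 127. 390.] [532. 197. 410.]
z 420 796 [459. 122. 410.] [536. 188. 430.]
z 440 888 [459. 122. 430.] [531. 189. 450.]
z 460 89 [460. 126. 450.] [520. 188. 452.]
```

View pics/scene1.png

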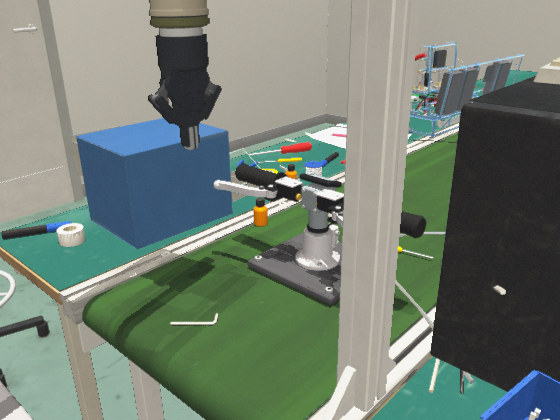

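The arm is clear. The forearm is about 130 mm wide at z≈600, and the shut fingers are ±15 mm thick up to 40 mm above the tip. The wrist view shows the left lever at about (275,430)–(290,500) in the composite. I'll descend in front of the left blade, turned 9° to match its face.

Request:
servo_tool(commands=[[[255,2,-0.1,0.8,-3,0,0],[255,4,-0.2,1.6,-6,0,0],[255,6,-0.3,2.4,-9,0,0],[255,8,-0.4,3.2,-9,0,0],[255,10,-0.4,3.2,-9,0,0],[255,10.8,-0.4,3.2,-9,0,0],[255,10.8,-0.4,3.2,-9,0,0],[255,10.8,-0.4,3.2,-9,0,0]]])

```text
time: 2.45
tool_pos: [531.5, 166.9, 124.3]
tcp_rot: [5.3, 89.9, 14.4]
ft_force: [0.1, -0.2, -0.6]
finger_gap: 0.3
```

```bash
cat > st.py <<'E'
from bench import r
import cv2,numpy as np,sys
from h import *
from scipy.spatial.transform import Rotation as R
def st():
    s=r.sense();M=R.from_euler("xyz",s["tcp_rot"],degrees=True).as_matrix()
    print(round(s["time"],2),s["tool_pos"].round(1),"yaw",np.degrees(np.arctan2(M[1,2],M[0,2])).round(2),"xdown",M[:,0].round(3),"F",s["ft_force"].round(1))
def pic(tag,names=("scene","top","wrist")):
    a=[]
    for n in names:
        p,d=r.snapshot(n);p=cv2.cvtColor(p,cv2.COLOR_RGB2BGR);np.save(f"{n}{tag}.npy",d);cv2.imwrite(f"pics/{n}{tag}.png",p);a.append(cv2.resize(p,(400,300)))
    while len(a)<4:a.append(a[0]*0)
    cv2.imwrite(f"pics/c{tag}.png",np.vstack([np.hstack(a[:2]),np.hstack(a[2:])]))
E
python3 -c "
from st import *
st();pic('2')
im=cv2.imread('pics/scene2.png');cv2.imwrite('pics/s2.png',cv2.resize(im[110:260,130:330],None,fx=4,fy=4))"
```

```text
2.45 [531.5 166.9 124.3] yaw 9.01 xdown [ 0.001  0.    -1.   ] F [ 0.1 -0.2 -0.6]
```

View pics/s2.png

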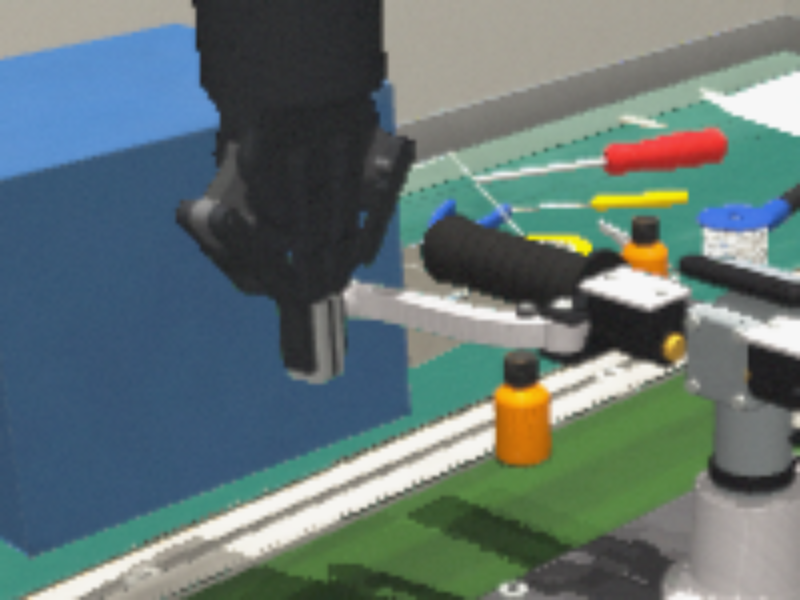

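View pics/wrist2.png

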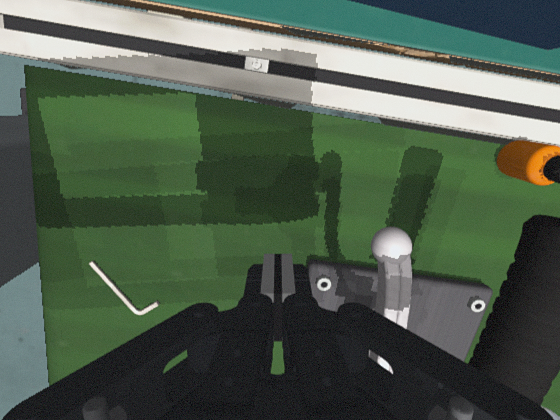

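The fingers stand in front of the blade: the ball is at about (391,245) and the fingertips at (278,265) in the wrist view. I'll shift 4.5 mm inboard and close in.

Request:
servo_tool(commands=[[[255,0.2,-0.45,0.8,0,0,0],[255,0.2,-0.45,1.6,0,0,0],[255,0.2,-0.45,2.2,0,0,0],[255,0.2,-0.45,2.4,0,0,0],[255,0.2,-0.45,2.5,0,0,0],[255,0.2,-0.45,2.5,0,0,0]]])

```text
time: 3.2
tool_pos: [557.0, 165.7, 121.1]
tcp_rot: [-178.2, 90.0, -169.3]
ft_force: [0.5, 0.3, 0.3]
finger_gap: 0.1
```

Request:
servo_tool(commands=[[[255,0,0,0.1,0,0,0],[255,0,0,0.2,0,0,0],[255,0,0,0.3,0,0,0],[255,0,0,0.4,0,0,0],[255,0,0,0.4,0,0,0]]])

```text
time: 3.7
tool_pos: [561.0, 166.4, 121.3]
tcp_rot: [-10.2, 90.0, -1.3]
ft_force: [-0.5, 0.9, -0.5]
finger_gap: 0.1
```

Request:
servo_tool(commands=[[[255,0,0,0.1,0,0,0],[255,0,0,0.2,0,0,0],[255,0,0,0.3,0,0,0],[255,0,0,0.3,0,0,0],[255,0,0,0.3,0,0,0]]])

```text
time: 4.2
tool_pos: [563.9, 166.8, 121.3]
tcp_rot: [-164.3, 90.0, -155.3]
ft_force: [0.5, -0.2, -0.3]
finger_gap: 0.0
```

```bash
python3 -c "
from st import *
st()"
```

```text
4.2 [563.9 166.8 121.3] yaw 8.95 xdown [-0. -0. -1.] F [ 0.5 -0.2 -0.3]
```

Request:
servo_tool(commands=[[[255,0,0.0,0.15,0,0,0],[255,0,0.08,0.3,1.4,0,0],[255,0,0.15,0.5,2.9,0,0],[255,0,0.23,0.7,4.3,0,0],[255,0,0.3,0.9,5.7,0,0],[255,0,0.3,0.9,5.7,0,0]]])

```text
time: 4.8
tool_pos: [572.4, 171.2, 121.2]
tcp_rot: [-152.9, 90.0, -149.8]
ft_force: [-2.0, -1.2, -0.1]
finger_gap: -0.1
```

```bash
python3 -c "
from st import *
st();pic('3');st()
a=[cv2.resize(cv2.imread('pics/scene3.png')[140:220,190:330],(790,450))]
cv2.imwrite('pics/s3.png',a[0])"
```

```text
4.8 [572.4 171.2 121.2] yaw 3.18 xdown [-0. -0. -1.] F [-2.  -1.2 -0.1]
4.95 [572.3 171.1 121.2] yaw 3.26 xdown [-0. -0. -1.] F [-3.  -0.9  0.8]
```

View pics/s3.png

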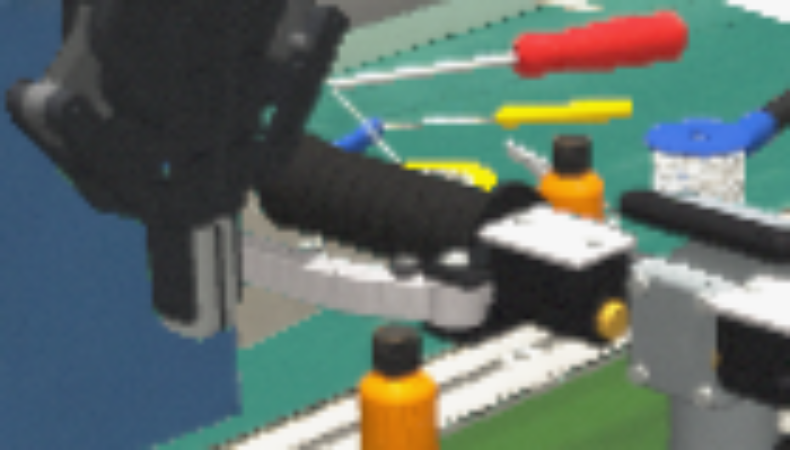

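View pics/wrist3.png

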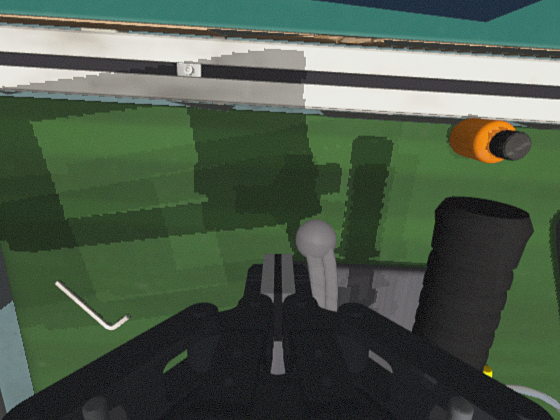

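In contact: the finger back is on the blade just inboard of the ball (315,238), force about 3 N. Continuing along the lever's arc.

Request:
servo_tool(commands=[[[255,0,0.08,0.2,1.4,0,0],[255,0,0.15,0.4,2.9,0,0],[255,0,0.23,0.6,4.3,0,0],[255,0,0.3,0.78,5.7,0,0],[255,0,0.3,0.78,5.7,0,0]]])

```text
time: 5.45
tool_pos: [580.1, 174.7, 121.2]
tcp_rot: [-139.6, 90.0, -142.1]
ft_force: [-3.4, -1.9, 0.7]
finger_gap: -0.1
```

Request:
servo_tool(commands=[[[255,0,0.05,0.13,1,0,0],[255,0,0.1,0.26,1.9,0,0],[255,0,0.15,0.39,2.9,0,0],[255,0,0.15,0.39,2.9,0,0]]])

```text
time: 5.85
tool_pos: [584.0, 176.1, 121.2]
tcp_rot: [132.5, 90.0, 127.1]
ft_force: [-3.5, -1.1, 0.3]
finger_gap: -0.5
```

Still in the free stroke (~3.7 N). Small steps now.

Request:
servo_tool(commands=[[[255,0,0.05,0.12,0.9,0,0],[255,0,0.09,0.25,1.8,0,0],[255,0,0.09,0.25,1.8,0,0]]])

```text
time: 6.15
tool_pos: [586.6, 176.9, 121.4]
tcp_rot: [67.9, 90.0, 60.8]
ft_force: [-4.1, 0.9, -0.9]
finger_gap: -0.2
```

Request:
servo_tool(commands=[[[255,0,0.03,0.1,0.7,0,0],[255,0,0.06,0.2,1.4,0,0],[255,0,0.06,0.2,1.4,0,0]]])

```text
time: 6.45
tool_pos: [588.4, 177.3, 121.2]
tcp_rot: [137.9, 90.0, 129.3]
ft_force: [-4.4, 1.5, -0.0]
finger_gap: -0.1
```

Request:
servo_tool(commands=[[[255,0,0.03,0.1,0.7,0,0],[255,0,0.06,0.2,1.4,0,0],[255,0,0.06,0.2,1.4,0,0]]])

```text
time: 6.75
tool_pos: [590.0, 177.8, 121.1]
tcp_rot: [165.9, 89.9, 156.0]
ft_force: [-7.3, 2.8, 1.6]
finger_gap: -0.2
```

Request:
servo_tool(commands=[[[255,0,0.03,0.1,0.5,0,0],[255,0,0.06,0.2,0.5,0,0],[255,0,0.06,0.2,0.5,0,0]]])

```text
time: 7.05
tool_pos: [591.6, 178.1, 120.9]
tcp_rot: [179.9, 89.9, 169.4]
ft_force: [-10.2, 2.9, 1.4]
finger_gap: -0.1
```

Firm now (slope ~1.8 N/mm, 10.5 N). 1.5 mm more for ~13 N, then hold for over a second.

Request:
servo_tool(commands=[[[255,0,0.02,0.08,0,0,0],[255,0,0.03,0.15,0,0,0],[255,0,0.03,0.15,0,0,0]]])

```text
time: 7.35
tool_pos: [592.8, 178.1, 120.8]
tcp_rot: [-177.3, 89.8, 172.2]
ft_force: [-10.5, 2.3, 1.9]
finger_gap: 0.2
```

Request:
servo_tool(commands=[[[255,0,0,0,0,0,0],[255,0,0,0,0,0,0],[255,0,0,0,0,0,0],[255,0,0,0,0,0,0],[255,0,0,0,0,0,0],[255,0,0,0,0,0,0]]])

```text
time: 7.95
tool_pos: [592.7, 178.1, 120.8]
tcp_rot: [-177.4, 89.8, 172.1]
ft_force: [-10.6, 2.4, 1.5]
finger_gap: -0.0
```

```bash
python3 -c "
from st import *
st();pic('4');st()"
```

```text
7.95 [592.7 178.1 120.8] yaw -10.44 xdown [-0.003  0.    -1.   ] F [-10.6   2.4   1.5]
8.1 [592.7 178.1 120.8] yaw -10.44 xdown [-0.003  0.    -1.   ] F [-10.8   2.9   1.9]
```

View pics/c4.png

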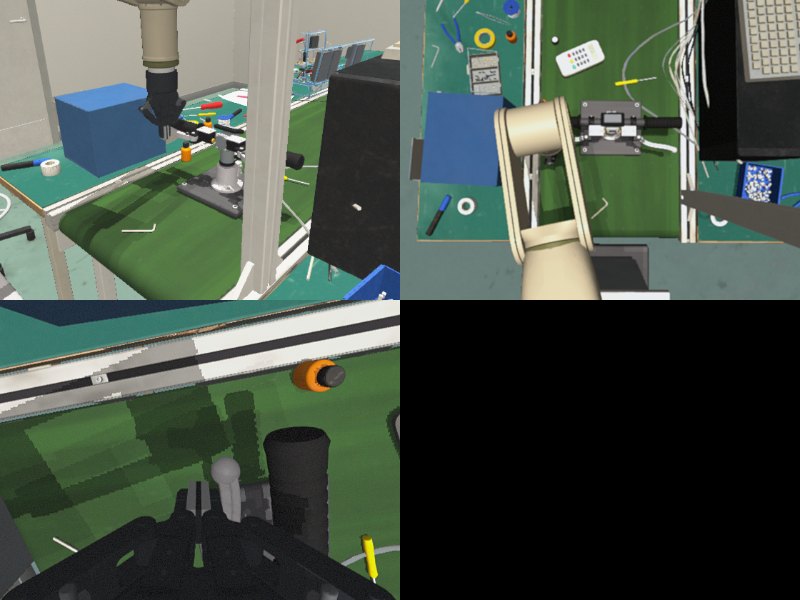

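```bash
python3 -c "
from st import *
a,b,c=[cv2.imread(f'pics/top{k}.png')[135:225,300:405].astype(np.float32).mean(2) for k in(0,3,4)]
w=cv2.createHanningWindow((105,90),cv2.CV_32F)
print(cv2.phaseCorrelate(a,b,w),cv2.phaseCorrelate(a,c,w),abs(a-b).max(),abs(a-c).max())
P=cloud(r.calibration('top'),np.load('top4.npy'));P0=cloud(r.calibration('top'),np.load('top0.npy'))
for n,Q in(('0',P0),('4',P)):
  q=Q.reshape(-1,3);m=(q[:,2]>130)&(q[:,2]<155)&(q[:,1]<-100)&(q[:,1]>-165)&(q[:,0]>560)&(q[:,0]<606);print(n,q[m].mean(0))
"
```

```text
((0.05551433590738242, 0.10390689703821465), 0.8916935104401514) ((0.050963477321644746, 0.02897503917107258), 0.8677655004179526) 16.333344 49.333344
0 [ 580.72054235 -127.79126773  146.19764876]
4 [ 580.73148316 -128.06814193  146.23086262]
```

The stand hasn't moved. I'll add a slight press and hold a full second more.

Request:
servo_tool(commands=[[[255,0,0,0.05,0,0,0],[255,0,0,0.1,0,0,0],[255,0,0,0.1,0,0,0],[255,0,0,0.1,0,0,0],[255,0,0,0.1,0,0,0],[255,0,0,0.1,0,0,0],[255,0,0,0.1,0,0,0],[255,0,0,0.1,0,0,0]]])

```text
time: 8.9
tool_pos: [593.4, 178.1, 120.7]
tcp_rot: [-178.8, 89.8, 170.7]
ft_force: [-11.3, 3.3, 2.8]
finger_gap: -0.2
```

Request:
servo_tool(commands=[[[255,0,0,0,0,0,0],[255,0,0,0,0,0,0],[255,0,0,0,0,0,0],[255,0,0,0,0,0,0],[255,0,0,0,0,0,0],[255,0,0,0,0,0,0]]])

```text
time: 9.5
tool_pos: [593.4, 178.2, 120.7]
tcp_rot: [-179.3, 89.8, 170.2]
ft_force: [-11.0, 3.1, 3.2]
finger_gap: -0.0
```

Now release along the arc, then back well clear.

Request:
servo_tool(commands=[[[255,0,-0.02,-0.4,0,0,0],[255,0,-0.2,-0.8,-2.9,0,0],[255,0,-0.39,-1.15,-5.7,0,0],[255,0,-0.6,-1.5,-8.6,0,0],[255,0,-0.82,-1.85,-11.5,0,0],[255,0,-1.1,-2.2,-14.3,0,0],[255,0,-1.36,-2.6,-17.2,0,0],[255,0,-1.36,-2.9,-17.2,0,0]]])

```text
time: 10.3
tool_pos: [564.6, 168.7, 121.5]
tcp_rot: [-25.1, 89.9, -18.3]
ft_force: [0.0, -0.6, 1.4]
finger_gap: -0.1
```

Request:
servo_tool(commands=[[[255,0,0,-0.8,2,0,0],[255,0,0,-1.6,4,0,0],[255,0,0,-2.4,6,0,0],[255,0,0,-3.2,6,0,0],[255,0,0,-3.2,6,0,0]]])

```text
time: 10.8
tool_pos: [532.2, 165.5, 121.6]
tcp_rot: [5.6, 90.0, 6.3]
ft_force: [-0.0, -0.2, -0.0]
finger_gap: -0.3
```

```bash
python3 -c "
from st import *
st();pic('5')
cv2.imwrite('pics/s5.png',cv2.resize(cv2.imread('pics/scene5.png')[110:260,130:330],None,fx=4,fy=4))
P=cloud(r.calibration('top'),np.load('top5.npy'));P0=cloud(r.calibration('top'),np.load('top0.npy'))
for n,Q in(('0',P0),('5',P)):
  q=Q.reshape(-1,3)
  for lo,hi in((150,180),(185,204),(-134,-102)):
    m=(q[:,2]>138)&(q[:,2]<155)&(q[:,1]<hi)&(q[:,1]>lo)&(q[:,0]>560)&(q[:,0]<625);print(n,m.sum(),q[m].mean(0))
S0=cloud(r.calibration('scene'),np.load('scene0.npy'))
S=cloud(r.calibration('scene'),np.load('scene5.npy'))
for n,Q in(('0',S0),('5',S)):
  q=Q.reshape(-1,3);
  for lo,hi in((110,150),):
    m=(q[:,2]>134)&(q[:,2]<148)&(q[:,1]<hi)&(q[:,1]>lo)&(q[:,0]>560)&(q[:,0]<630);print(n,m.sum(),q[m].mean(0))
"
```

```text
10.8 [532.2 165.5 121.6] yaw 0.76 xdown [ 0.001  0.    -1.   ] F [-0.  -0.2 -0. ]
0 98 [584.35123281 165.02482559 146.53262337]
0 65 [576.6081566  193.24467283 146.17953416]
0 101 [ 583.62659876 -117.93162473  146.67309582]
5 0 [nan nan nan]
5 0 [nan nan nan]
5 102 [ 583.61365152 -118.07849905  146.1923508 ]
0 177 [587.4645208  129.41342781 141.66283889]
5 179 [587.61275563 128.81554276 141.87765433]<string>:9: RuntimeWarning: Mean of empty slice.
  ret = um.true_divide(
```

View pics/s5.png

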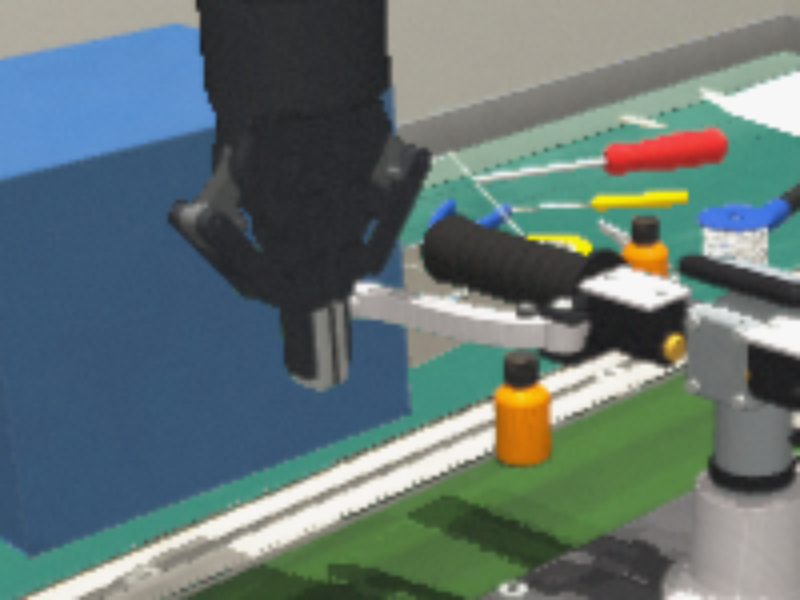

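The left lever is back out: its inner-blade depth matches the start within 0.2 mm. Now I'll go across in front, raised, to the right lever.

Request:
servo_tool(commands=[[[255,-3,0,-1.0,0,0,0],[255,-6,-2.5,-1.5,0,0,0],[255,-6,-6,-1.5,2,0,0],[255,-6,-10,-1.5,4,0,0],[255,-6,-14,-1.5,6,0,0],[255,-6,-18,-1.5,8,0,0],[255,-6,-22,-1.5,10,0,0],[255,-6,-25,-1.2,10.8,0,0]]])

```text
time: 11.75
tool_pos: [523.8, -87.2, 181.6]
tcp_rot: [-32.8, 89.9, -43.0]
ft_force: [-0.1, 1.0, 0.0]
finger_gap: -0.1
```

```bash
python3 -c "
from st import *
st();pic('6');st()"
```

```text
11.75 [523.8 -87.2 181.6] yaw -10.18 xdown [ 0.001 -0.001 -1.   ] F [-0.1  1.   0. ]
11.9 [524.  -86.5 181.4] yaw -10.23 xdown [ 0. -0. -1.] F [0.5 0.8 0.8]
```

View pics/c6.png

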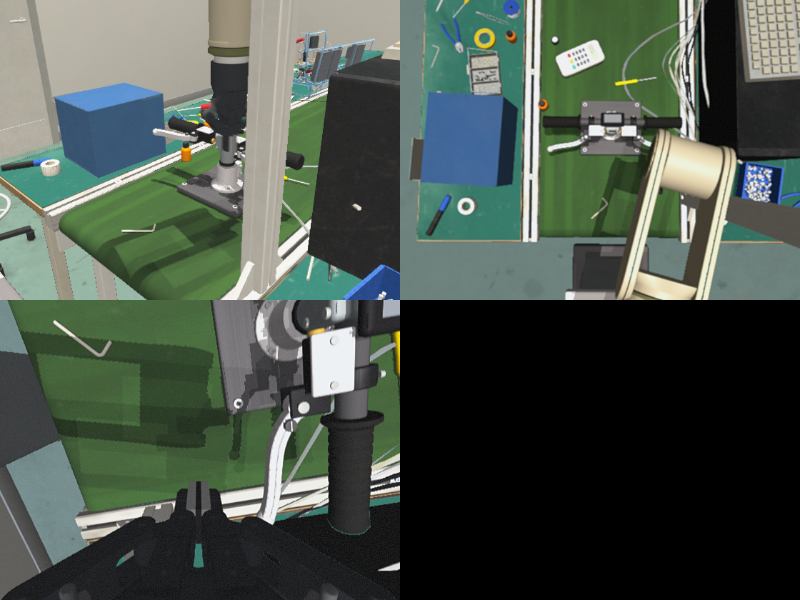

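```bash
python3 -c "
from st import *
st()
q=cloud(r.calibration('top'),np.load('top6.npy')).reshape(-1,3)
q=q[(q[:,2]>480)&(q[:,2]<700)&(q[:,1]<60)&(q[:,1]>-330)]
for x in range(300,680,30):
  m=abs(q[:,0]-x)<15
  if m.sum():
    p=q[m];ys=np.sort(p[:,1]);i=p[:,1].argmin();h,e=np.histogram(ys,bins=range(-330,61,10));print(x,[int(a) for a,c in zip(e,h) if c>3])
"
```

```text
11.9 [524.  -86.5 181.4] yaw -10.23 xdown [ 0. -0. -1.] F [0.5 0.8 0.8]
330 [-110, -100, -90, -80, -70, -60, -50, -40, -30, -20, -10, 0, 10, 20, 30]
360 [-120, -110, -100, -90, -70, -60, -50, -40, -30, -20, -10, 0, 10, 20]
390 [-130, -120, -110, -100, -10, 0, 10]
420 [-210, -200, -140, -130, -120, -110, -20, -10, 0]
450 [-240, -230, -220, -210, -200, -140, -130, -120, -30, -20, -10, 0]
480 [-150, -140, -130, -120, -110, -100, -90, -80, -70, -60, -50, -40, -30, -20, -10]
510 [-160, -150, -140, -130, -120, -110, -100, -90, -80, -70, -60, -50, -40, -30, -20]
540 [-170, -160, -150, -140, -130, -120, -110, -100, -90, -80, -70, -60, -50, -40, -30]
570 [-150, -140, -130, -120, -110, -100, -90, -80, -70, -60, -50, -40, -30]
600 []
```

View pics/top6.png

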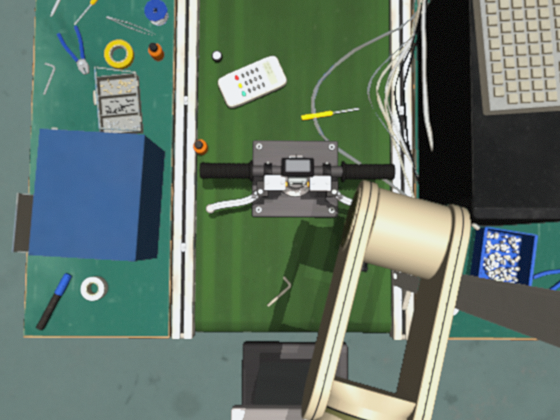

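Forearm edge clears the post (−145 now, about −165 expected, post face at −197). The left lever ball is back at (210,209). I'll move in front of the right blade and descend.

Request:
servo_tool(commands=[[[255,0,-0.5,0.6,0,0,0],[255,0,-1.2,1.3,0,0,0],[255,0,-2.0,1.8,0,0,0],[255,1.5,-2.45,1.8,0,0,0],[255,3.5,-2.45,1.8,0,0,0],[255,5.2,-2.45,1.8,0,0,0],[255,6,-2.45,1.8,0,0,0],[255,6,-2.45,1.8,0,0,0]]])

```text
time: 12.7
tool_pos: [535.7, -111.5, 119.0]
tcp_rot: [173.1, 89.8, 163.0]
ft_force: [-0.7, -0.5, -0.7]
finger_gap: 0.1
```

```bash
python3 -c "
from st import *
st();pic('7');st()
P=cloud(r.calibration('top'),np.load('top7.npy'));P0=cloud(r.calibration('top'),np.load('top0.npy'))
for n,Q in(('0',P0),('7',P)):
  q=Q.reshape(-1,3)
  for lo,hi in((150,180),(185,204)):
    m=(q[:,2]>138)&(q[:,2]<155)&(q[:,1]<hi)&(q[:,1]>lo)&(q[:,0]>560)&(q[:,0]<625);print(n,m.sum(),q[m].mean(0).round(1))
"
```

```text
12.7 [ 535.7 -111.5  119. ] yaw -10.04 xdown [-0.004  0.001 -1.   ] F [-0.7 -0.5 -0.7]
12.85 [ 537.7 -112.   122.1] yaw -10.04 xdown [ 0.001 -0.    -1.   ] F [-0.2  0.1 -0.4]
0 98 [584.4 165.  146.5]
0 65 [576.6 193.2 146.2]
7 99 [584.3 165.1 146.1]
7 66 [576.5 193.2 146. ]
```

View pics/wrist7.png

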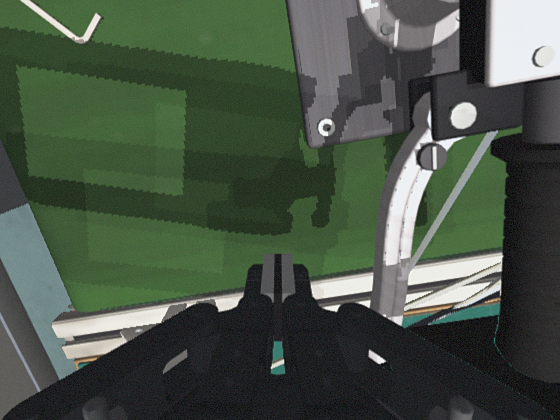

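The left lever is confirmed fully out (within 0.1 mm). The fingers are in front of the right blade, so I'll close in.

Request:
servo_tool(commands=[[[255,0,-0.1,0.7,0,0,0],[255,0,-0.2,1.4,0,0,0],[255,0,-0.2,1.9,0,0,0],[255,0,-0.2,2.1,0,0,0],[255,0,-0.2,2.2,0,0,0],[255,0,-0.2,2.2,0,0,0]]])

```text
time: 13.45
tool_pos: [558.5, -117.7, 121.2]
tcp_rot: [178.4, 90.0, 168.4]
ft_force: [0.1, -0.4, 0.7]
finger_gap: -0.0
```

Request:
servo_tool(commands=[[[255,0,0,0.1,0,0,0],[255,0,0,0.2,0,0,0],[255,0,0,0.3,0,0,0],[255,0,0,0.3,0,0,0]]])

```text
time: 13.85
tool_pos: [561.5, -118.2, 121.3]
tcp_rot: [-2.0, 90.0, -12.1]
ft_force: [0.0, 0.1, 0.7]
finger_gap: -0.2
```

Request:
servo_tool(commands=[[[255,0,0.0,0.15,0,0,0],[255,0,-0.08,0.35,-1.4,0,0],[255,0,-0.15,0.55,-2.9,0,0],[255,0,-0.23,0.75,-4.3,0,0],[255,0,-0.3,0.95,-5.7,0,0],[255,0,-0.3,0.95,-5.7,0,0]]])

```text
time: 14.45
tool_pos: [570.2, -122.9, 121.1]
tcp_rot: [161.5, 90.0, 157.2]
ft_force: [-2.3, 1.1, 0.9]
finger_gap: -0.0
```

```bash
python3 -c "
from st import *
st();pic('8',('wrist','scene'));st()"
```

```text
14.45 [ 570.2 -122.9  121.1] yaw -4.28 xdown [-0.  0. -1.] F [-2.3  1.1  0.9]
14.55 [ 570.1 -122.8  121.1] yaw -4.36 xdown [-0.  0. -1.] F [-1.1  1.1  0.5]
```

View pics/c8.png

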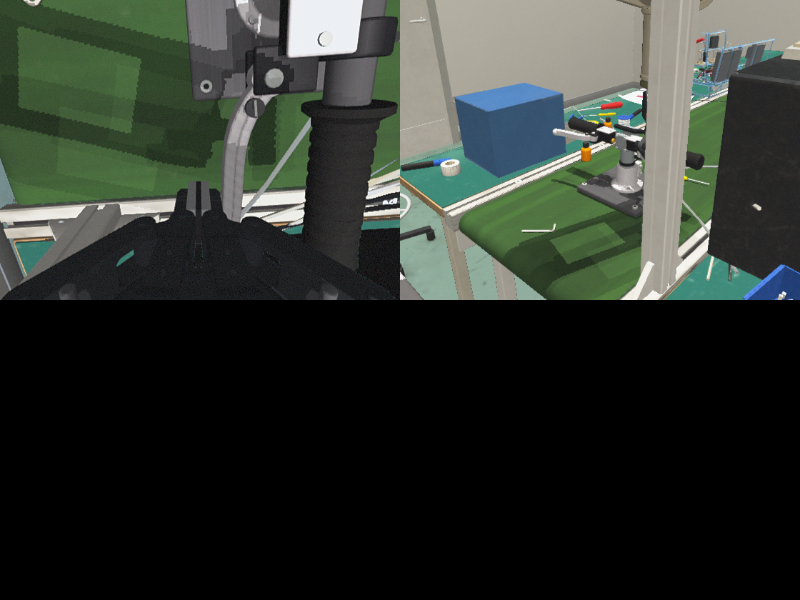

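In contact on the front face, in the free stroke.

Request:
servo_tool(commands=[[[255,0,-0.08,0.2,-1.4,0,0],[255,0,-0.15,0.4,-2.9,0,0],[255,0,-0.23,0.6,-4.3,0,0],[255,0,-0.3,0.8,-5.7,0,0],[255,0,-0.3,0.8,-5.7,0,0]]])

```text
time: 15.05
tool_pos: [578.2, -126.7, 121.3]
tcp_rot: [-50.0, 90.0, -48.6]
ft_force: [-2.4, 0.1, 0.7]
finger_gap: -0.3
```

Request:
servo_tool(commands=[[[255,0,-0.05,0.13,-1,0,0],[255,0,-0.1,0.26,-1.9,0,0],[255,0,-0.15,0.39,-2.9,0,0],[255,0,-0.15,0.39,-2.9,0,0]]])

```text
time: 15.45
tool_pos: [582.1, -128.1, 121.3]
tcp_rot: [-75.3, 90.0, -71.0]
ft_force: [-4.1, -1.9, -0.3]
finger_gap: 0.1
```

Request:
servo_tool(commands=[[[255,0,-0.05,0.12,-0.9,0,0],[255,0,-0.09,0.25,-1.8,0,0],[255,0,-0.09,0.25,-1.8,0,0]]])

```text
time: 15.75
tool_pos: [584.5, -128.9, 121.3]
tcp_rot: [-121.5, 90.0, -115.4]
ft_force: [-4.9, -1.8, -0.1]
finger_gap: 0.1
```

Request:
servo_tool(commands=[[[255,0,-0.03,0.1,-0.6,0,0],[255,0,-0.06,0.2,-1.2,0,0],[255,0,-0.06,0.2,-1.2,0,0]]])

```text
time: 16.05
tool_pos: [586.6, -129.4, 121.3]
tcp_rot: [-87.1, 90.0, -79.8]
ft_force: [-4.8, -3.4, 0.1]
finger_gap: -0.2
```

Request:
servo_tool(commands=[[[255,0,-0.03,0.1,-0.5,0,0],[255,0,-0.05,0.2,-0.9,0,0],[255,0,-0.05,0.2,-0.9,0,0]]])

```text
time: 16.35
tool_pos: [588.5, -129.9, 121.3]
tcp_rot: [-109.1, 89.9, -101.0]
ft_force: [-4.5, -4.4, 0.2]
finger_gap: 0.2
```

A sideways component has built up (friction). I'll continue straight, easing slightly in +y.

Request:
servo_tool(commands=[[[255,0,0.03,0.08,-0.3,0,0],[255,0,0.08,0.15,-0.5,0,0],[255,0,0.08,0.15,-0.5,0,0]]])

```text
time: 16.65
tool_pos: [589.7, -129.0, 121.2]
tcp_rot: [-125.6, 89.9, -117.0]
ft_force: [-5.2, -5.2, 0.2]
finger_gap: 0.0
```

Request:
servo_tool(commands=[[[255,0,0.03,0.08,0,0,0],[255,0,0.05,0.15,0,0,0],[255,0,0.05,0.15,0,0,0]]])

```text
time: 16.95
tool_pos: [591.2, -128.5, 121.3]
tcp_rot: [-114.8, 89.9, -106.2]
ft_force: [-5.8, -6.1, 0.8]
finger_gap: -0.1
```

```bash
python3 -c "
from st import *
st();print(r.sense()['wrist_torque'],r.sense()['joint_pos'].round(1));pic('9');st()
q=cloud(r.calibration('top'),np.load('top9.npy')).reshape(-1,3)
q=q[(q[:,2]>330)&(q[:,2]<700)&(q[:,1]<60)&(q[:,1]>-330)]
for x in range(390,680,30):
  p=q[abs(q[:,0]-x)<15]
  if len(p):
    h,e=np.histogram(p[:,1],bins=range(-330,61,10));print(x,[int(a) for a,c in zip(e,h) if c>3])
"
```

```text
16.95 [ 591.2 -128.5  121.3] yaw 8.63 xdown [-0.    -0.001 -1.   ] F [-5.8 -6.1  0.8]
[-0.83683632  0.80870458 -0.05427413] [-17.1  12.6  91.3  -0.1  76.1 -25.7]
17.1 [ 591.1 -128.5  121.2] yaw 8.63 xdown [-0.    -0.001 -1.   ] F [-3.8 -5.3  0.4]
390 [-140, -130, -120, -110, -100, -90, -80, -70, -60, -50, -40, -30, -20, -10, 0]
420 [-210, -200, -150, -140, -130, -120, -110, -100, -90, -80, -70, -60, -50, -40, -30, -20, -10]
450 [-240, -230, -220, -210, -200, -160, -150, -140, -130, -60, -50, -40, -30, -20]
480 [-170, -160, -150, -140, -50, -40, -30]
510 [-180, -170, -160, -150, -60, -50, -40]
540 [-330, -320, -310, -300, -290, -280, -270, -260, -190, -180, -170, -160, -150, -140, -130, -120, -110, -100, -90, -70, -60, -50]
570 [-330, -320, -310, -300, -290, -280, -270, -260, -200, -190, -180, -170, -160, -150, -140, -130, -120, -110, -100, -90, -80, -70, -60, -50]
600 [-330, -320, -310, -300, -290, -280, -270, -260, -200, -190, -180, -170, -160, -150, -140, -130, -120, -110, -100, -90, -80, -70, -60]
630 [-330, -320, -310, -300, -290, -280, -270, -260, -200, -190, -180, -170, -160, -150, -140, -130, -120, -110, -100, -90, -80, -70]
660 [-330, -320, -310, -300, -290, -280, -270, -260, -250, -100, -90, -80]
```

View pics/wrist9.png

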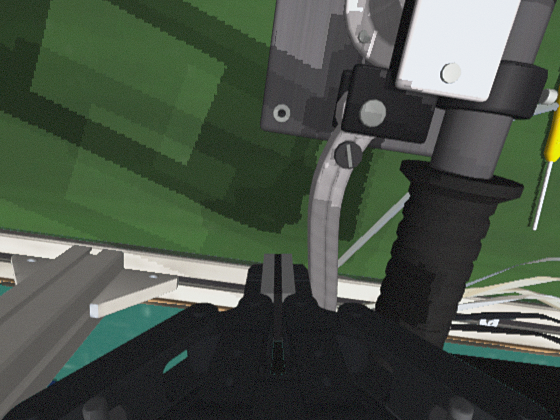

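View pics/top9.png

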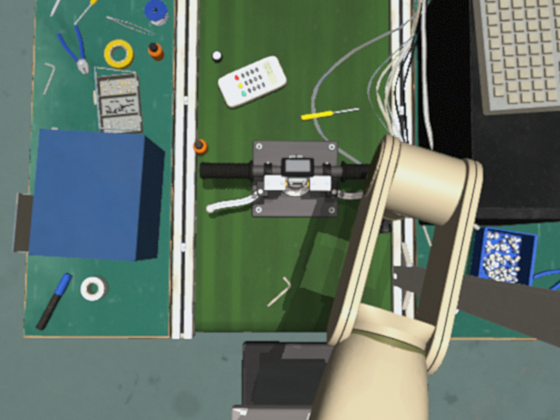

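The reaction is friction at the contact only: the blade swings outboard while my tool lags inboard. I'll move outboard (−y) a little.

Request:
servo_tool(commands=[[[255,0,-0.08,0,0,0,0],[255,0,-0.16,0,0,0,0],[255,0,-0.16,0,0,0,0]]])

```text
time: 17.4
tool_pos: [591.4, -128.7, 121.1]
tcp_rot: [118.8, 90.0, 127.4]
ft_force: [-5.0, 0.9, 0.2]
finger_gap: -0.2
```

Lateral force is gone. Press on.

Request:
servo_tool(commands=[[[255,0,-0.02,0.08,-0.4,0,0],[255,0,-0.04,0.16,-0.8,0,0],[255,0,-0.04,0.16,-0.8,0,0]]])

```text
time: 17.7
tool_pos: [592.7, -129.0, 121.0]
tcp_rot: [157.3, 89.9, 166.7]
ft_force: [-7.4, 0.1, 1.5]
finger_gap: 0.2
```

Request:
servo_tool(commands=[[[255,0,-0.02,0.08,-0.4,0,0],[255,0,-0.04,0.16,-0.8,0,0],[255,0,-0.04,0.16,-0.8,0,0]]])

```text
time: 18.0
tool_pos: [594.0, -129.2, 120.9]
tcp_rot: [163.2, 89.9, 173.5]
ft_force: [-8.6, 0.0, 0.9]
finger_gap: -0.1
```

Request:
servo_tool(commands=[[[255,0,-0.02,0.08,-0.2,0,0],[255,0,-0.04,0.16,-0.2,0,0],[255,0,-0.04,0.16,-0.2,0,0]]])

```text
time: 18.3
tool_pos: [595.1, -129.3, 120.7]
tcp_rot: [163.0, 89.8, 173.5]
ft_force: [-11.1, -0.8, 1.4]
finger_gap: 0.2
```

Request:
servo_tool(commands=[[[255,0,-0.02,0.08,0,0,0],[255,0,-0.04,0.14,0,0,0],[255,0,-0.04,0.14,0,0,0],[255,0,-0.04,0.14,0,0,0]]])

```text
time: 18.7
tool_pos: [596.2, -129.3, 120.5]
tcp_rot: [161.5, 89.8, 171.9]
ft_force: [-12.1, -0.7, 2.7]
finger_gap: -0.0
```

```bash
python3 -c "
from st import *
st();pic('10');st()
a,c=[cv2.imread(f'pics/top{k}.png')[135:225,195:340].astype(np.float32).mean(2) for k in(7,10)]
w=cv2.createHanningWindow((145,90),cv2.CV_32F)
print(cv2.phaseCorrelate(a,c,w))
for k in(0,10):
  q=cloud(r.calibration('top'),np.load(f'top{k}.npy')).reshape(-1,3)
  m=(q[:,2]>138)&(q[:,2]<155)&(q[:,1]<204)&(q[:,1]>150)&(q[:,0]>560)&(q[:,0]<625);print(k,m.sum(),q[m].mean(0).round(1))
"
```

```text
18.7 [ 596.2 -129.3  120.5] yaw 10.46 xdown [-0.004  0.001 -1.   ] F [-12.1  -0.7   2.7]
18.85 [ 596.2 -129.4  120.6] yaw 10.46 xdown [-0.004  0.001 -1.   ] F [-12.   -0.8   3.4]
((0.006761301442267609, -0.033839222624919785), 0.9161324677643953)
0 177 [581.2 176.8 146.3]
10 179 [581.1 176.8 146.6]
```

View pics/c10.png

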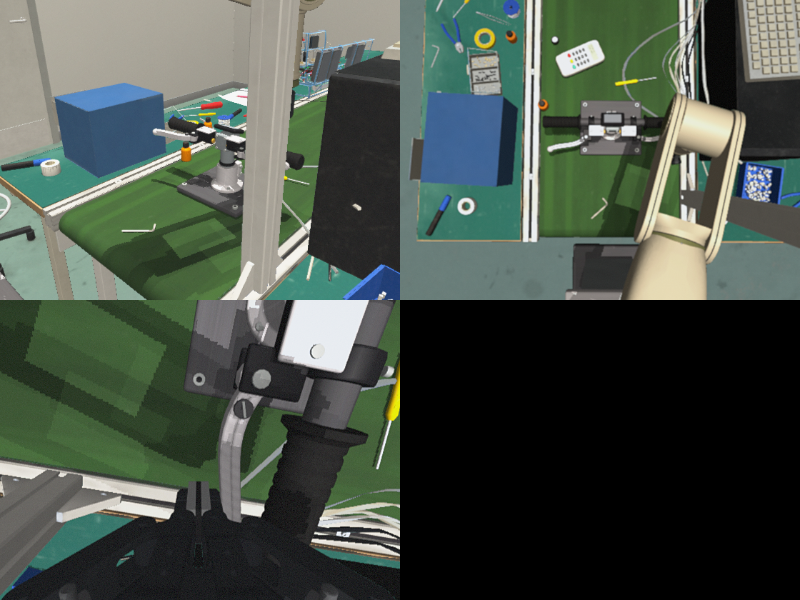

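Firm at ~12 N, with the stand unmoved and the left lever out. I'll hold briefly, confirm, and hand in.

Request:
servo_tool(commands=[[[255,0,0,0,0,0,0],[255,0,0,0,0,0,0],[255,0,0,0,0,0,0],[255,0,0,0,0,0,0],[255,0,0,0,0,0,0],[255,0,0,0,0,0,0],[255,0,0,0,0,0,0],[255,0,0,0,0,0,0]]])

```text
time: 19.65
tool_pos: [596.2, -129.4, 120.6]
tcp_rot: [161.8, 89.8, 172.2]
ft_force: [-12.4, -1.2, 3.2]
finger_gap: 0.3
```

```bash
python3 -c "
from st import *
st();print(r.hand_in())"
```

```text
19.65 [ 596.2 -129.4  120.6] yaw 10.46 xdown [-0.004  0.001 -1.   ] F [-12.4  -1.2   3.2]
the job is handed in; nothing more can be done
None
```

Both levers were pressed from their front faces with the backs of the shut fingers, left then right, and the job is handed in at 19.65 s with the right lever still held in.

- **Left lever:** it came up firm and I held it at about 11 N for over 2 s, slightly under the best range of 12 to 15 N. I then released it. The top-camera depth put it back within about 0.1 mm of its starting place.
- **Right lever:** it came up firm a little deeper than the left. At hand-in it was being held at about 12.5 N and steady.
- **Sideways rub:** on the right lever's free stroke, about 6 N of sideways friction built up at the contact. I removed it by shifting the tool 1.6 mm outboard, and it stayed near 1 N after that.
- **Stand:** the last top picture showed no shift of the stand (under 0.1 pixel).
- **Loose items:** the hex key, bottle and screwdriver look to be where they were, though I checked them by eye only.
- **Grips:** the views showed no contact with them. The gap between the right lever and its grip was not measured.

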